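# Old filter into the pedal bin

## Task

Put the customer's old oil filter into the pedal bin on the counter, one-handed. Press the pedal right down until the hold-open catch springs over it and the lid stays up by itself, and put the filter inside. Then press the pedal down again, push the catch aside by its tab and ease the pedal up slowly so that the lid shuts without slamming; do not stamp on the pedal, and leave the other things on the counter where they are.

Things in the scene. Friction and masses are not known exactly. Their poses are not given: they have to be found in the camera images.
- oil_filter: used spin-on oil filter, an upright can (white and orange) of diameter 69, height 94 mm, about 0.4 kg; origin at the centre of its underside, z up
- bin: round steel pedal bin fixed to the counter; origin on the counter under its centre, x away from the pedal (towards the lid hinge), y to the bin's left as seen from the pedal side. Shell radius 86 mm (88 at the rim), wall 4 mm, inner floor at z = 58, rim at z = 166 mm. The pedal comes out of the front of its black plinth
- bin_mouth (a point): centre of the bin's mouth, at rim height, axes as the bin's
- tab_place (a point): fixed to the bin: mean place of the catch's finger tab (middle of its face towards the pedal; bin x -172, y 36, z 50 mm). The tab is an upright steel plate left of the pad, 44 mm long (bin x), from 30 to 70 mm above the counter. The catch's guide is screwed down up to 3 mm left or right of this place: feel for it
- pedal_pad (a point): centre of the pedal's tread, on top; moves with the pedal. Flat steel pad, 60 mm wide (bin y), 56 long. Up, it is at bin x -165, 74 mm above the counter, sloping 0.23 rad down to the bin; fully down it is level, at bin x -172, 24 mm above the counter
- pedal (a joint): swing of the pedal, 0 up, 0.23 rad fully down (50 mm at the pad). A spring and the lid's weight push it up, some 5 to 15 N at the pad. Held by the catch it stands at about 0.21; to free the catch, first press it down from there by 2 mm or more
- catch (a joint): the catch, a spring bolt left of the pedal arm (105 to 125 mm in front of the bin's centre): 0 sprung out over the arm's path, up to 0.018 m pushed to the bin's left against 1 to 3 N. Its slope lets the pedal push past on the way down and it springs back over it. To come up, the pedal needs it held at 0.011 or more until the pedal is below 0.10
- lid (a joint): angle of the lid (radius 90 mm, 22 high, hinged at the rear of the rim, bin x 94, z 168 mm): 0 shut, 1.72 rad with the pedal fully down, about 1.55 held by the catch. A push rod links it to the pedal; it turns 7.5 times as far, 0.034 rad per mm at the pad
- tape_roll: roll of brown packing tape standing on its flat side, 92 mm across, 48 mm high; leave it
- tape_measure: yellow tape measure, 34 x 80 x 60 mm; leave it
- stamp_pad: closed red stamp pad tin, 60 x 90 x 14 mm; leave it
- part_box: white and pale blue carton, 90 x 62 x 50 mm; leave it
- spanner: steel spanner, 198 mm long, lying flat; leave it
Things that resemble listed ones, but are neither listed nor needed, are in the scene too. Leave any green, red or turquoise look-alike of the oil_filter alone.

How it is judged:
By the outcome, as a careful person would: the job done as asked, in the order asked, and still so for the second after the job is handed in, with the robot touching nothing.
It also fails if it takes over 72 s, if anything falls off the work surface, if the arm or the gripper's body presses on something with over 40 N, if the wrist force passes 120 N, or if a joint passes its speed limit or range.

## Robot

A 6-joint arm with a two-finger parallel gripper is mounted at the origin on a cart in front of the work surface, level with it; the furniture and walls round the work are solid. World frame = base frame: x ahead of the robot, y to its left, z up, the work surface at z = 0. Lengths are in m, angles in rad, forces in N, time in s.
With the tool pointing down it reaches from about 0.4 to 0.825 m from the base axis. Payload 7 kg.
Tool frame: the origin (TCP) lies between the finger pads; the fingertips stand 22 mm ahead of it and the grasp point (between the pads) lies 3 mm ahead of it; z points along the fingers, y is the line along which they close (so a half turn about z gives the same grasp; the last joint's range is limited). The gripper opens to 88 mm and grips with 3 to 60 N. Pads are 19 mm wide; open, the fingers measure 130 mm over their backs; the gripper's body (78 mm by 193 mm) begins 47 mm behind the grasp point.
Start: joints at [1.442, 0.359, 0.012, 0, -1.224, -0.288], TCP at [0.273, 0.617, 0.226] pointing down, gripper open.
Joint ranges: [-3.07, 3.07], [-1.43, 2.12], [-1.02, 1.25], [-3.03, 1.67], [-3.05, -0], [-3.03, 3.03]. Speed limits (rad/s): [2.39, 2.39, 3.01, 3.14, 3.14, 3.14].

## Interface

Orientations are given as a unit quaternion [w, x, y, z].
In Python, from workcell import ctrl, vision gives the robot as it stands.
- The arm moves only by the tool drive_tool, never from a script. Its argument "rows" is text: rows parted by semicolons, each of 7 numbers parted by spaces: the shift along the tool's x, y, z in m, then the turn, a rotation vector about the tool's x, y, z in rad, then the finger opening in m, from 0 to 0.0876. A call has 1 to 12 rows; each row shifts and turns the commanded pose from where the row before left it, along the tool's axes as they then stand; what a row does not reach is not made up. A row lasts 1/10 s, in which the tool goes at most 50 mm and 8.59 degrees, less where a joint would pass 70% of its speed; a pose out of reach is approached as far as the arm can. A call is refused whole if a number of a shift passes 0.05 or a number of a turn 0.15, either way. A call with a gripper value outside its range is refused whole. The fingers move at their own pace and stop on an object; "squeeze" is the grip in N (left out, the last holds). Time passes only in rows, so rows that do not move let the fingers close. It gives the time, the measured TCP pose, the force, the opening and the grip force at its end, in the units of the state.
- ctrl.state(): the state, without advancing time (a new reading comes with each control period).
- vision.snapshot(name): name is "scene" or "top"; returns a dict with "img" (400x640x3 uint8, red, green, blue), "vertical_fov" (degrees; the focal length in pixels is half the picture's height over the tangent of half this angle, whatever the lens; pixels are square), "cx", "cy" (the principal point, pixels), "cam_to_world" (4x4, takes a point from camera to world coordinates). Camera axes: x right, y down, z forward; pixel columns grow to the right and rows downward; lengths in m; the calibration is good to about 2 mm. A picture is of the moment at which its call begins. There is no depth.
- ctrl.finish_job(): hands the job in; it is judged then, once.
The state is a dict: "time": time; "q": joint angles; "joint_vel": joint speeds; "joint_efforts": joint torques, N m; "eef_pos": TCP position; "tool_rot": TCP orientation; "force": force on the tool from outside, world axes, zero at the start; "torque": the same for the moment, N m; "gripper_width": finger opening in m; "finger_force": force on a finger pad.
Only numpy, scipy, OpenCV 4.12 (cv2) and the standard library are available. Lean on these libraries where they do the work, as an engineer would, in place of code of your own. Each camera call takes 0.05 s, during which the arm holds its last target. There are 200 camera calls.

## Working session

There is one attempt and no reset: what is moved stays moved. The work goes in short steps, Python scripts to look and compute and a tool call to move; the robot and the scene stay as the last step left them, time stands still between calls to the robot, and variables do not carry over. Pictures are saved under pics/ and viewed, at most 10 in all, crops included, and the job is handed in when it is done.

Besides the shell and the picture viewer there is one more tool, called after "Request:" as name(argument=value, ...) on one line, values as JSON. drive_tool: Moves the arm, as the interface text tells. Its arguments: {"type":"object","properties":{"rows":{"type":"string"},"squeeze":{"type":"number"}},"required":["rows"]}

```bash
mkdir -p pics; cat > h.py <<'E'
from workcell import ctrl, vision
import numpy as np, cv2
def snap(n,f):
    s=vision.snapshot(n); cv2.imwrite(f,s['img'][:,:,::-1]); np.savez(f+'.npz',**{k:v for k,v in s.items() if k!='img'}); return s
def ray(s,u,v,z):
    f=200/np.tan(np.radians(float(s['vertical_fov']))/2); T=np.array(s['cam_to_world'])
    d=T[:3,:3]@np.array([(u-s['cx'])/f,(v-s['cy'])/f,1]); p=T[:3,3]
    return p+d*(z-p[2])/d[2]
def proj(s,P):
    f=200/np.tan(np.radians(float(s['vertical_fov']))/2); T=np.array(s['cam_to_world'])
    c=(np.atleast_2d(P)-T[:3,3])@T[:3,:3]; return np.c_[s['cx']+f*c[:,0]/c[:,2], s['cy']+f*c[:,1]/c[:,2]]
E
python3 - <<'E'
from h import *
for n in('scene','top'):
    s=snap(n,f'pics/{n}0.png'); print(s['vertical_fov'],s['cx'],s['cy'],np.round(s['cam_to_world'],3).tolist())
print(ctrl.state())
E
```

```text
57.727146144956336 316.14867767552 193.827372205194 [[0.737, -0.46, 0.494, -0.062], [-0.675, -0.519, 0.524, -0.575], [0.015, -0.721, -0.693, 0.995], [0.0, 0.0, 0.0, 1.0]]
57.289314238610075 311.07042462287666 203.24360861695462 [[0.01, -0.993, 0.114, 0.424], [-1.0, -0.012, -0.016, 0.068], [0.017, -0.114, -0.993, 1.206], [0.0, 0.0, 0.0, 1.0]]
{'time': 0.1, 'q': array([ 1.44207321e+00,  3.59322613e-01,  1.11775075e-02, -2.78264456e-04,
       -1.22413739e+00, -2.88107461e-01]), 'joint_vel': array([-0.00194263, -0.00088355,  0.00326835,  0.00090512,  0.00119476,
       -0.00094224]), 'joint_efforts': array([-1.55193175e-03, -5.84165168e+01,  2.93751329e+01,  7.01565877e+00,
        1.01446323e-02, -4.79918594e-05]), 'eef_pos': array([0.27313728, 0.61679418, 0.22522886]), 'tool_rot': array([ 7.51141271e-04,  9.78349955e-01, -2.06956025e-01, -7.12499097e-05]), 'force': array([ 0.20189305, -0.38703418, -0.94154021]), 'torque': array([ 0.03435101,  0.04190414, -0.06434621]), 'finger_force': 0.0, 'gripper_width': 0.08774910169058456}
```

View pics/scene0.png

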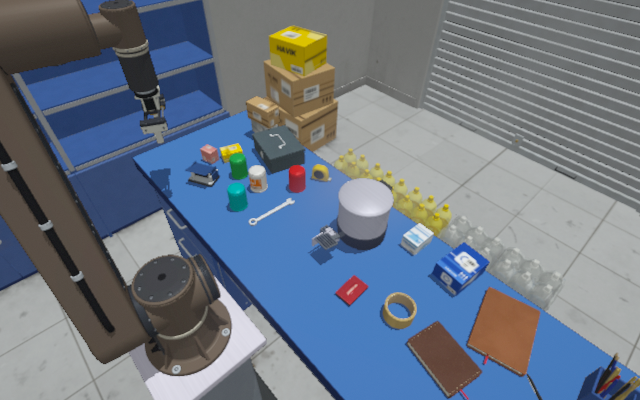

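View pics/top0.png

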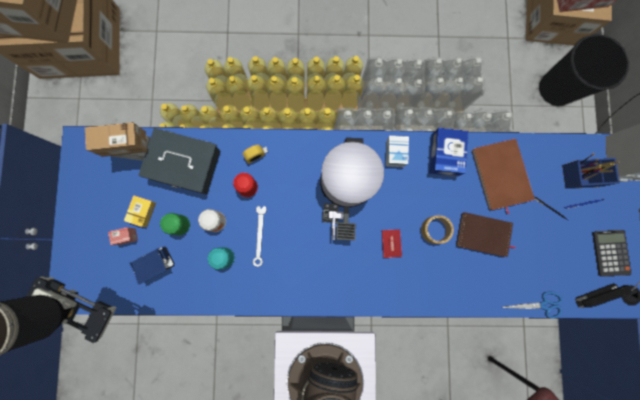

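The scene shows the white/orange filter at (258,179) and in the top view at (210,221). The bin is at (365,210) / (352,174), with its pedal at (325,238) / (342,231). I'll enlarge both.

```bash
python3 - <<'E'
import cv2,numpy as np
t=cv2.imread('pics/top0.png'); s=cv2.imread('pics/scene0.png')
a=cv2.resize(t[130:260,300:400],None,fx=4,fy=4,interpolation=3)
b=cv2.resize(s[170:270,290:400],None,fx=4,fy=4,interpolation=3)
c=cv2.resize(t[200:240,190:230],None,fx=4,fy=4,interpolation=3)
o=np.zeros((590,800,3),np.uint8)
o[:520,:400]=a; o[:400,400:800]=b[:, :400]; o[410:570,410:570]=c
d=cv2.resize(s[160:200,240:280],None,fx=4,fy=4,interpolation=3); o[410:570,600:760]=d
cv2.imwrite('pics/crop0.png',o)
E
```

```text
(no output)
```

View pics/crop0.png

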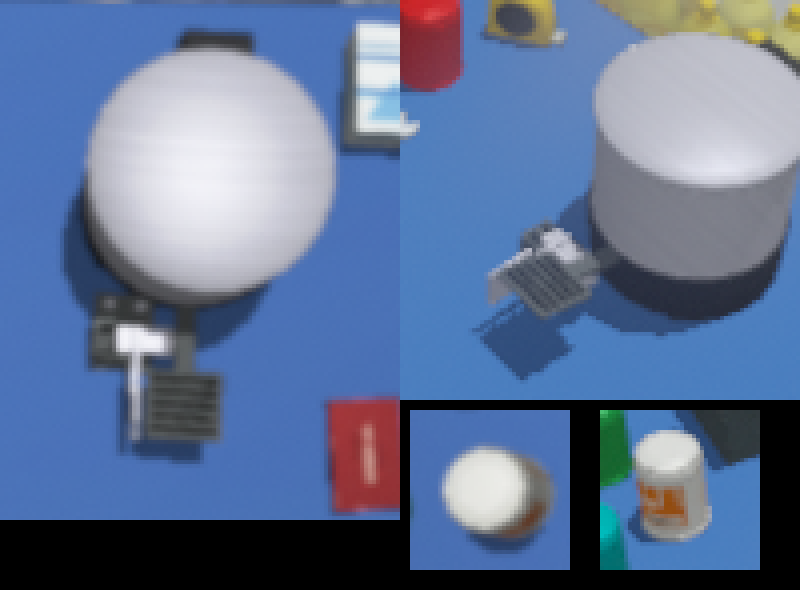

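```bash
python3 - <<'E'
from h import *
t=np.load('pics/top0.png.npz'); s=np.load('pics/scene0.png.npz')
for nm,pt,ps,z in [('filter',(208.75,220),(257,170.5),.094),('pad',(346,231.75),(326.25,240.75),.074),('lid',(352.75,174),(364,197.5),.185)]:
    print(nm,ray(t,*pt,z).round(4),ray(s,*ps,z).round(4))
a=ray(t,346,231.75,.074)
print('pad corners',[ray(t,300+x/4,130+y/4,z).round(4)[:2].tolist() for x,y,z in[(147,374,.068),(221,374,.068),(221,440,.080),(147,440,.080)]])
for z in (.16,.17,.18,.19): 
  print(z,[ray(t,300+x/4,130+y/4,z).round(4)[:2].tolist() for x,y in[(86,176),(336,176),(211,48),(211,305)]])
# tab ends in top crop
print('tab',[ray(t,300+x/4,130+y/4,.07).round(4)[:2].tolist() for x,y in[(136,440),(138,352)]])
# small neighbours
print([ (n,ray(t,*p,z).round(3)[:2].tolist()) for n,p,z in [('green',(173,223),.09),('teal',(219,259),.09),('red',(245,184),.09),('yellow',(138,211),.05),('spA',(262,208),0),('spB',(258,263),0)]])
E
```

```text
filter [0.4972 0.3592 0.094 ] [0.4987 0.3521 0.094 ]
pad [ 0.4669 -0.0593  0.074 ] [ 0.4721 -0.0609  0.074 ]
lid [ 0.6266 -0.0662  0.185 ] [ 0.6192 -0.076   0.185 ]
pad corners [[0.4925, -0.0311], [0.4931, -0.0889], [0.4417, -0.087], [0.4411, -0.0302]]
0.16 [[0.6303, 0.0215], [0.6327, -0.1607], [0.7271, -0.0698], [0.5371, -0.0692]]
0.17 [[0.6283, 0.0219], [0.6307, -0.1585], [0.7242, -0.0685], [0.5361, -0.0679]]
0.18 [[0.6264, 0.0224], [0.6287, -0.1564], [0.7213, -0.0671], [0.535, -0.0666]]
0.19 [[0.6244, 0.0228], [0.6267, -0.1542], [0.7184, -0.0658], [0.5339, -0.0653]]
tab [[0.4412, -0.0225], [0.5094, -0.0239]]
[('green', [0.487, 0.468]), ('teal', [0.381, 0.325]), ('red', [0.61, 0.254]), ('yellow', [0.526, 0.593]), ('spA', [0.545, 0.21]), ('spB', [0.365, 0.219])]
```

```bash
cat > ov.py <<'E'
from h import *
def model(x,y,w):
    c,s_=np.cos(w),np.sin(w)
    W=lambda P:np.c_[x+c*P[:,0]-s_*P[:,1], y+s_*P[:,0]+c*P[:,1], P[:,2]]
    th=np.linspace(0,2*np.pi,80); cs=np.c_[np.cos(th),np.sin(th)]
    L=[np.c_[.09*cs+[.004,0],0*th+.168],np.c_[.086*cs,0*th+.05]]
    d=.028*np.cos(.23); e=.028*np.sin(.23)
    L.append(np.array([[-.165-d,.03,.074+e],[-.165+d,.03,.074-e],[-.165+d,-.03,.074-e],[-.165-d,-.03,.074+e],[-.165-d,.03,.074+e]]))
    L.append(np.array([[-.194,.036,.03],[-.15,.036,.03],[-.15,.036,.07],[-.194,.036,.07],[-.194,.036,.03]]))
    return [W(l) for l in L]
def overlay(f,nm,L,box,k,off=4):
    im=cv2.imread(f); S=np.load(f+'.npz'); x0,y0,x1,y1=box
    o=cv2.resize(im[y0:y1,x0:x1],None,fx=k,fy=k,interpolation=3)
    for l in L:
        p=((proj(S,l)+.5-[x0,y0])*k).astype(int); cv2.polylines(o,[p.reshape(-1,1,2)],False,(0,255,0),1)
    return o
E
python3 - <<'E'
from ov import *
th=np.linspace(0,2*np.pi,60)
L=model(.631,-.068,-.035)
F=[np.c_[.498+.0345*np.cos(th),.357+.0345*np.sin(th),0*th+z] for z in (0,.094)]
a=overlay('pics/top0.png','',L,(310,130,390,246),5);b=overlay('pics/scene0.png','',L,(300,175,395,255),4)
c=overlay('pics/top0.png','',F,(190,200,230,240),5);d=overlay('pics/scene0.png','',F,(238,160,278,200),5)
o=np.zeros((600,800,3),np.uint8); o[:580,:400]=a;o[:320,410:790]=b;o[340:540,400:600]=c;o[340:540,600:800]=d
cv2.imwrite('pics/ov1.png',o)
E
```

```text
(no output)
```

View pics/ov1.png

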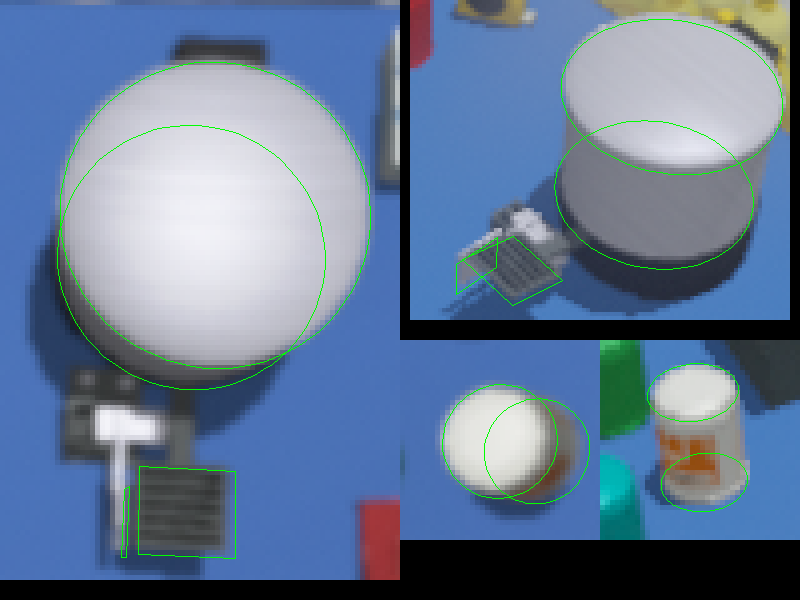

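Overlay: model fits within ~3 mm. The pad is really ~3 mm further out at top crop (183,506), and the tab at (118,510) is ~3 mm left of nominal. I'll take the bin as (0.633, -0.067), yaw -0.03, and the filter as (0.498, 0.358).

```bash
cat > go.py <<'E'
from h import *; import sys
from scipy.spatial.transform import Rotation as R
B=np.array([.633,-.067]); W=-.03
def binp(x,y): return B+[np.cos(W)*x-np.sin(W)*y, np.sin(W)*x+np.cos(W)*y]
def plan(p,yaw,n):  # yaw = world angle of tool x axis
    s=ctrl.state(); q=s['tool_rot']; r0=R.from_quat([q[1],q[2],q[3],q[0]])
    c,s_=np.cos(yaw),np.sin(yaw); r1=R.from_matrix(np.array([[c,s_,0],[s_,-c,0],[0,0,-1]]))
    print('turn',(r0.inv()*r1).as_rotvec().round(4)); d=r1.inv().apply(np.array(p)-s['eef_pos']); print('shift',d.round(4),'per row',(d/n).round(4), 'norm',np.linalg.norm(d/n).round(3))
    print(s['eef_pos'].round(4),s['force'].round(1))
E
python3 -c "
from go import *
p=binp(-.165,0); print(p); plan([*p,.20],W,18)"
```

```text
[ 0.46807424 -0.06205074]
turn [ 1.500e-03  1.000e-04 -3.869e-01]
shift [0.2152 0.6727 0.0252] per row [0.012  0.0374 0.0014] norm 0.039
[0.2731 0.6168 0.2252] [ 0.2 -0.4 -0.9]
```

Request:
drive_tool(rows="0 0 0 0.0005 0 -0.129 0; 0 0 0 0.0005 0 -0.129 0; 0 0 0 0.0005 0 -0.129 0; 0.012 0.0374 0.0014 0 0 0 0; 0.012 0.0374 0.0014 0 0 0 0; 0.012 0.0374 0.0014 0 0 0 0; 0.012 0.0374 0.0014 0 0 0 0; 0.012 0.0374 0.0014 0 0 0 0; 0.012 0.0374 0.0014 0 0 0 0; 0.012 0.0374 0.0014 0 0 0 0; 0.012 0.0374 0.0014 0 0 0 0; 0.012 0.0374 0.0014 0 0 0 0", squeeze=20)

```text
time: 1.3
eef_pos: [0.3712, 0.2758, 0.2128]
tool_rot: [-0.001, 1.0, -0.015, 0.0]
force: [1.2, 0.2, 0.1]
gripper_width: 0.0014
finger_force: 0.0
```

Request:
drive_tool(rows="0.012 0.0374 0.0014 0 0 0 0; 0.012 0.0374 0.0014 0 0 0 0; 0.012 0.0374 0.0014 0 0 0 0; 0.012 0.0374 0.0014 0 0 0 0; 0.012 0.0374 0.0014 0 0 0 0; 0.012 0.0374 0.0014 0 0 0 0; 0.012 0.0374 0.0014 0 0 0 0; 0.012 0.0374 0.0014 0 0 0 0; 0.012 0.0374 0.0014 0 0 0 0; 0 0 0 0 0 0 0; 0 0 0 0 0 0 0")

```text
time: 2.4
eef_pos: [0.4688, -0.0631, 0.1994]
tool_rot: [-0.001, 1.0, -0.016, -0.0]
force: [-0.9, 0.8, -0.8]
gripper_width: 0.0005
finger_force: 0.0
```

```bash
python3 -c "
from go import *
p=binp(-.168,0); plan([*p,.11],W,6)"
```

```text
turn [-0.0013  0.0008 -0.0026]
shift [-0.0037 -0.001   0.0894] per row [-0.0006 -0.0002  0.0149] norm 0.015
[ 0.4688 -0.0631  0.1994] [-0.9  0.8 -0.8]
```

Request:
drive_tool(rows="-0.0006 0 0.02 0 0 0 0; -0.0006 0 0.02 0 0 0 0; -0.0006 0 0.02 0 0 0 0; -0.0006 0 0.02 0 0 0 0; 0 0 0.01 0 0 0 0; 0 0 0.004 0 0 0 0; 0 0 0.004 0 0 0 0; 0 0 0.004 0 0 0 0; 0 0 0.004 0 0 0 0; 0 0 0.004 0 0 0 0")

```text
time: 3.4
eef_pos: [0.467, -0.0618, 0.09]
tool_rot: [-0.001, 1.0, -0.015, 0.001]
force: [-0.3, -0.1, -0.3]
gripper_width: 0.0004
finger_force: 0.0
```

Request:
drive_tool(rows="0 0 0.003 0 0 0 0; 0 0 0.003 0 0 0 0; 0 0 0.003 0 0 0 0; 0 0 0 0 0 0 0")

```text
time: 3.8
eef_pos: [0.4665, -0.062, 0.0806]
tool_rot: [-0.001, 1.0, -0.015, -0.0]
force: [0.6, 0.6, 0.6]
gripper_width: 0.0
finger_force: 0.0
```

```bash
python3 - <<'E'
from go import *
t=snap('top','pics/t1.png'); s=snap('scene','pics/s1.png')
o=np.zeros((520,800,3),np.uint8)
o[:520,:400]=cv2.resize(cv2.imread('pics/t1.png')[130:260,300:400],None,fx=4,fy=4,interpolation=3)
o[:400,400:800]=cv2.resize(cv2.imread('pics/s1.png')[170:270,290:390],None,fx=4,fy=4,interpolation=3)
cv2.imwrite('pics/c1.png',o); print(ctrl.state()['force'],ctrl.state()['eef_pos'])
E
```

```text
[-0.1962912  -0.45110107 -0.13635328] [ 0.46675297 -0.06190863  0.08089986]
```

View pics/c1.png

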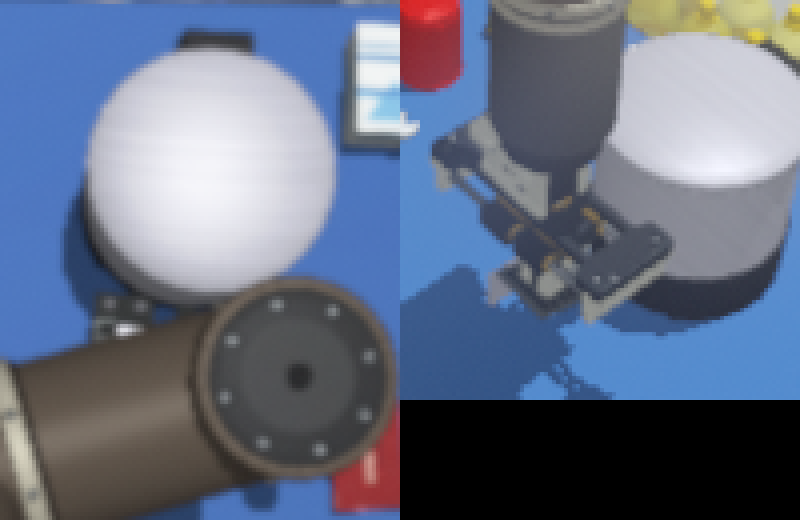

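The wrist is now over the pedal area, but the lid is still shut and no force is felt. I'll check where the tip projects.

```bash
python3 - <<'E'
from go import *
s=np.load('pics/s1.png.npz'); e=ctrl.state()['eef_pos']
y=np.array([-np.sin(-.03),np.cos(-.03),0])
for n,d,z in [('tip',0,-.022),('tipL',.021,-.022),('tipR',-.021,-.022),('bodyL',.0965,.044),('bodyR',-.0965,.044),('openL',.065,-.022),('openR',-.065,-.022)]:
    print(n,((proj(s,e+d*y+[0,0,z])-[290,170]).ravel()*4+[400,0]).round())
im=cv2.imread('pics/s1.png'); a=cv2.resize(im[190:262,300:375],None,fx=8,fy=8,interpolation=3); cv2.imwrite('pics/c2.png',a)
E
```

```text
tip [540. 299.]
tipL [523. 283.]
tipR [558. 315.]
bodyL [464. 177.]
bodyR [630. 322.]
openL [489. 252.]
openR [595. 349.]
```

View pics/c2.png

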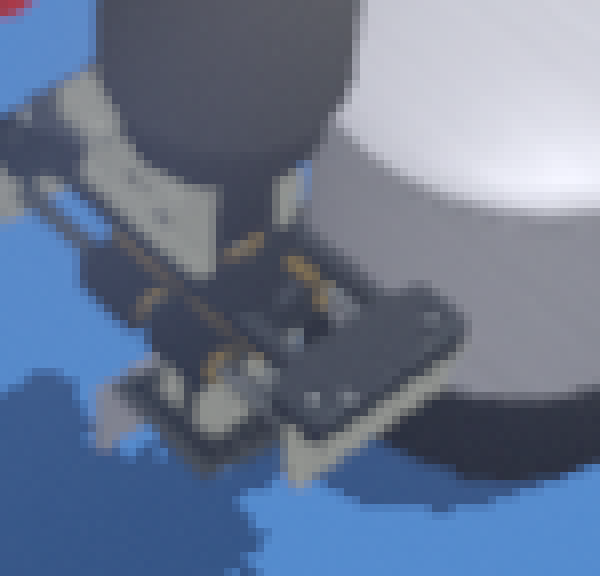

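The tip (light, (325,244)) is seen above the pad, whose near corner (326,249) hasn't moved, so there is no contact yet. I'll continue down slowly, watching force.

Request:
drive_tool(rows="0 0 0.002 0 0 0 0; 0 0 0.002 0 0 0 0; 0 0 0.002 0 0 0 0; 0 0 0 0 0 0 0")

```text
time: 4.3
eef_pos: [0.4665, -0.0619, 0.0749]
tool_rot: [-0.001, 1.0, -0.015, -0.0]
force: [-1.9, 1.3, 6.0]
gripper_width: 0.0001
finger_force: 2.5
```

Request:
drive_tool(rows="0 0 0.002 0 0 0 0; 0 0 0.002 0 0 0 0; 0 0 0.002 0 0 0 0; 0 0 0 0 0 0 0")

```text
time: 4.7
eef_pos: [0.4663, -0.062, 0.0689]
tool_rot: [-0.001, 1.0, -0.015, -0.0]
force: [-3.4, 0.1, 6.1]
gripper_width: 0.0007
finger_force: 2.6
```

```bash
python3 - <<'E'
from go import *
t=snap('top','pics/t2.png'); s=snap('scene','pics/s2.png')
im=cv2.imread('pics/s2.png'); a=cv2.resize(im[170:262,300:400],None,fx=6,fy=6,interpolation=3); cv2.imwrite('pics/c3.png',a)
print(ctrl.state()['force'],ctrl.state()['torque'])
d=[np.abs(cv2.imread(f'pics/{k}1.png').astype(int)-cv2.imread(f'pics/{k}0.png')).sum(2) for k in 'ts']
E
```

```text
[-2.70071741  1.12911955  5.9696369 ] [ 0.18794628  1.24383833 -0.04133197][ WARN:0@1.281] global loadsave.cpp:275 findDecoder imread_('pics/t0.png'): can't open/read file: check file path/integrity
Traceback (most recent call last):
TypeError: unsupported operand type(s) for -: 'int' and 'NoneType'
```

View pics/c3.png

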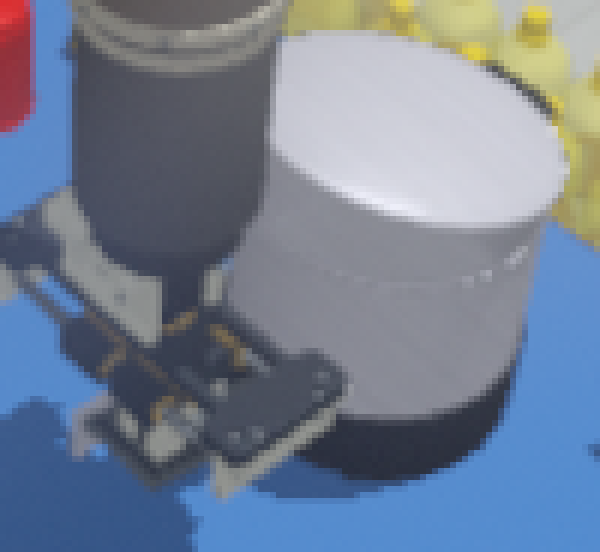

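Contact at TCP z≈0.0775 with 6 N: the lid is lifting and the pedal moves with the tool (the tip effectively reaches 3–4 mm ahead of the TCP). Continuing down steadily.

Request:
drive_tool(rows="-0.0004 0 0.003 0 0 0 0; -0.0004 0 0.003 0 0 0 0; -0.0004 0 0.003 0 0 0 0; -0.0004 0 0.003 0 0 0 0; -0.0004 0 0.003 0 0 0 0; -0.0004 0 0.003 0 0 0 0; 0 0 0 0 0 0 0")

```text
time: 5.5
eef_pos: [0.4635, -0.0619, 0.0507]
tool_rot: [-0.001, 1.0, -0.015, -0.001]
force: [-4.3, 0.5, 5.2]
gripper_width: 0.0006
finger_force: 2.5
```

Request:
drive_tool(rows="-0.0003 0 0.003 0 0 0 0; -0.0003 0 0.003 0 0 0 0; -0.0003 0 0.003 0 0 0 0; 0 0 0 0 0 0 0")

```text
time: 5.9
eef_pos: [0.4629, -0.0619, 0.0417]
tool_rot: [-0.001, 1.0, -0.015, -0.0]
force: [-3.0, 0.3, 4.4]
gripper_width: 0.0001
finger_force: 2.0
```

Request:
drive_tool(rows="-0.0002 0 0.003 0 0 0 0; -0.0002 0 0.003 0 0 0 0; 0 0 0.002 0 0 0 0; 0 0 0 0 0 0 0")

```text
time: 6.3
eef_pos: [0.4628, -0.0618, 0.0338]
tool_rot: [-0.001, 1.0, -0.015, -0.0]
force: [-2.8, -0.3, 4.1]
gripper_width: 0.0003
finger_force: 1.6
```

Request:
drive_tool(rows="0 0 0.002 0 0 0 0; 0 0 0.002 0 0 0 0; 0 0 0 0 0 0 0")

```text
time: 6.6
eef_pos: [0.463, -0.0617, 0.0298]
tool_rot: [-0.001, 1.0, -0.015, 0.0]
force: [-1.6, 0.1, 3.3]
gripper_width: 0.0005
finger_force: 1.3
```

Request:
drive_tool(rows="0 0 0.0015 0 0 0 0; 0 0 0.0015 0 0 0 0; 0 0 0 0 0 0 0")

```text
time: 6.9
eef_pos: [0.4632, -0.0617, 0.0268]
tool_rot: [-0.001, 1.0, -0.015, 0.0]
force: [-2.0, -0.7, 3.2]
gripper_width: 0.0003
finger_force: 1.4
```

```bash
python3 - <<'E'
from go import *
s=snap('scene','pics/s3.png'); t=snap('top','pics/t3.png')
o=np.zeros((600,800,3),np.uint8)
o[:600,:500]=cv2.resize(s['img'][150:270,300:400,::-1],None,fx=5,fy=5,interpolation=3)
o[:480,500:800]=cv2.resize(t['img'][90:250,300:400,::-1],None,fx=3,fy=3,interpolation=3)
cv2.imwrite('pics/c4.png',o); print(ctrl.state()['force'],ctrl.state()['eef_pos'])
E
```

```text
[-2.73005867  0.56827955  2.80000905] [ 0.46319691 -0.06164821  0.02691294]
```

View pics/c4.png

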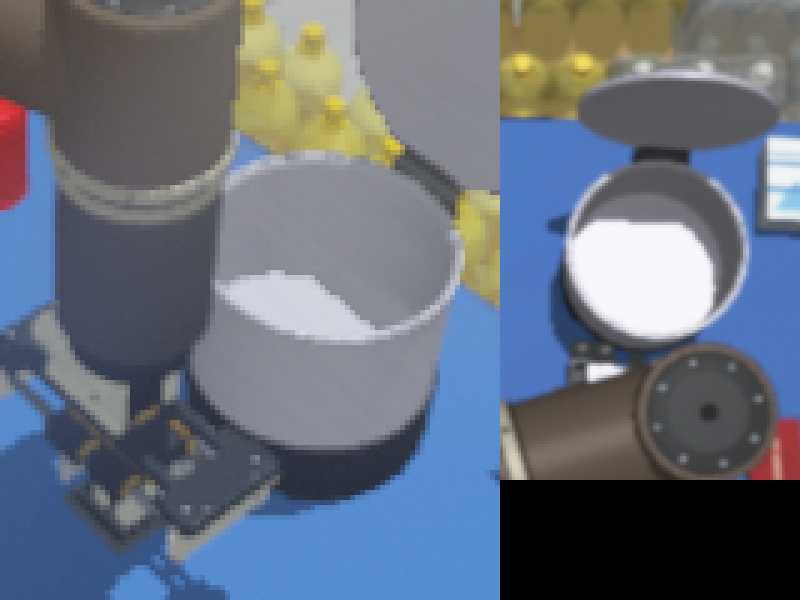

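The lid is up nearly vertical and the mouth is seen at top px (352.7,174.3). Press on to the stop.

Request:
drive_tool(rows="0 0 0.0015 0 0 0 0; 0 0 0.0015 0 0 0 0; 0 0 0 0 0 0 0")

```text
time: 7.3
eef_pos: [0.4632, -0.0617, 0.0238]
tool_rot: [-0.001, 1.0, -0.015, 0.0]
force: [-2.4, -1.3, 2.9]
gripper_width: 0.0006
finger_force: 1.6
```

Request:
drive_tool(rows="0 0 0.001 0 0 0 0; 0 0 0.001 0 0 0 0; 0 0 0 0 0 0 0")

```text
time: 7.6
eef_pos: [0.4632, -0.0617, 0.0226]
tool_rot: [-0.001, 1.0, -0.015, 0.0]
force: [-5.7, 0.1, 16.6]
gripper_width: 0.0001
finger_force: 8.2
```

Stop reached (16.6 N). Ease up gently and see whether the catch takes it.

Request:
drive_tool(rows="0 0 -0.0015 0 0 0 0; 0 0 -0.0015 0 0 0 0; 0 0 -0.0015 0 0 0 0; 0 0 -0.0015 0 0 0 0; 0 0 -0.0015 0 0 0 0; 0 0 -0.0015 0 0 0 0; 0 0 0 0 0 0 0")

```text
time: 8.3
eef_pos: [0.4635, -0.0615, 0.0311]
tool_rot: [-0.001, 1.0, -0.015, 0.001]
force: [0.1, -0.3, 0.4]
gripper_width: 0.0004
finger_force: 0.0
```

```bash
python3 -c "
from go import *
plan([.498,.358,.20],-.6,14)
t=np.load('pics/t3.png.npz'); print(ray(t,352.7,174.3,.166), binp(0,0))
# lift first: tool z -0.17 now; shift without turning:
"
```

```text
turn [-1.900e-03 -5.000e-04  5.703e-01]
shift [-0.2084 -0.3657 -0.1689] per row [-0.0149 -0.0261 -0.0121] norm 0.032
[ 0.4635 -0.0615  0.0311] [ 0.1 -0.3  0.4]
[ 0.62943444 -0.06854159  0.166     ] [ 0.633 -0.067]
```

Request:
drive_tool(rows="0 0 -0.03 0 0 0 0; 0 0 -0.045 0 0 0.1 0.0876; 0 0 -0.045 0 0 0.12 0.0876; 0 0 -0.045 0 0 0.12 0.0876; 0 0 -0.0039 0 0 0.12 0.0876; 0 0 0 0 0 0.11 0.0876; -0.0208 -0.0366 0 0 0 0 0.0876; -0.0208 -0.0366 0 0 0 0 0.0876; -0.0208 -0.0366 0 0 0 0 0.0876; -0.0208 -0.0366 0 0 0 0 0.0876; -0.0208 -0.0366 0 0 0 0 0.0876; -0.0208 -0.0366 0 0 0 0 0.0876")

```text
time: 9.5
eef_pos: [0.4838, 0.1917, 0.2002]
tool_rot: [-0.001, 0.955, -0.295, 0.0]
force: [0.9, 1.1, -0.1]
gripper_width: 0.0829
finger_force: 0.0
```

Request:
drive_tool(rows="-0.0208 -0.0366 0 0 0 0 0.0876; -0.0208 -0.0366 0 0 0 0 0.0876; -0.0208 -0.0366 0 0 0 0 0.0876; -0.0208 -0.0366 0 0 0 0 0.0876; 0 0 0.03 0 0 0 0.0876; 0 0 0.02 0 0 0 0.0876; 0 0 0 0 0 0 0.0876")

```text
time: 10.2
eef_pos: [0.4963, 0.3566, 0.1469]
tool_rot: [0.002, 0.955, -0.295, -0.001]
force: [-0.8, -0.1, -0.6]
gripper_width: 0.0878
finger_force: 0.0
```

```bash
python3 - <<'E'
from go import *
plan([.498,.358,.072],-.6,8)
s=snap('scene','pics/s4.png'); t=snap('top','pics/t4.png')
e=ctrl.state()['eef_pos']; im=s['img'][:,:,::-1].copy(); y=np.array([np.cos(-.6-np.pi/2),np.sin(-.6-np.pi/2),0])
box=(205,110,325,215); o=np.zeros((525,800,3),np.uint8)
a=cv2.resize(im[box[1]:box[3],box[0]:box[2]],None,fx=5,fy=5,interpolation=3)
for sgn in(-1,1):
  for q,c in((e+sgn*y*.0439+[0,0,-.022],(0,0,255)),(e+sgn*y*.065+[0,0,-.022],(0,255,0))):
    p=((proj(s,q)[0]+.5-box[:2])*5).astype(int); cv2.drawMarker(a,tuple(int(v) for v in p),c,0,12,1)
o[:,:600]=a
o[:250,600:]=cv2.resize(t['img'][195:245,190:230,::-1],None,fx=5,fy=5,interpolation=3)
cv2.imwrite('pics/c5.png',o)
E
```

```text
turn [0.0045 0.0017 0.0002]
shift [ 0.0006 -0.0021  0.0749] per row [ 0.0001 -0.0003  0.0094] norm 0.009
[0.4963 0.3566 0.1469] [-0.8 -0.1 -0.6]
```

View pics/c5.png

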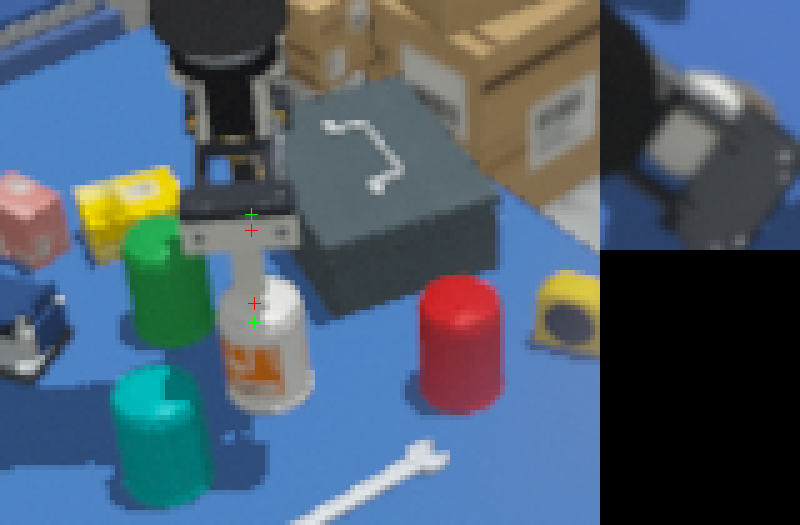

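The open gripper hangs over the filter, near finger at (250,290) in the crop, clear of the green/teal/red look-alikes. Lower and grasp.

Request:
drive_tool(rows="0.0006 -0.002 0.012 0 0 0 0.0876; 0 0 0.012 0 0 0 0.0876; 0 0 0.012 0 0 0 0.0876; 0 0 0.012 0 0 0 0.0876; 0 0 0.01 0 0 0 0.0876; 0 0 0.01 0 0 0 0.0876; 0 0 0.007 0 0 0 0.0876; 0 0 0.0055 0 0 0 0.0876; 0 0 0 0 0 0 0.0876")

```text
time: 11.2
eef_pos: [0.4993, 0.3588, 0.0691]
tool_rot: [-0.0, 0.955, -0.295, -0.0]
force: [-0.4, 0.1, 0.1]
gripper_width: 0.0875
finger_force: 0.0
```

Request:
drive_tool(rows="0 0 0 0 0 0 0.06; 0 0 0 0 0 0 0.06; 0 0 0 0 0 0 0.06; 0 0 0 0 0 0 0.06; 0 0 0 0 0 0 0.06", squeeze=25)

```text
time: 11.7
eef_pos: [0.5007, 0.3606, 0.0711]
tool_rot: [-0.002, 0.955, -0.295, 0.001]
force: [2.2, 4.2, 4.8]
gripper_width: 0.0646
finger_force: 25.1
```

Width 64.6 mm (<69) with an upward push means I'm pinching the rounded shoulder. Reopen and go lower.

Request:
drive_tool(rows="0 0 0 0 0 0 0.0876; 0 0 0 0 0 0 0.0876; 0 0 0 0 0 0 0.0876; 0 0 0.004 0 0 0 0.0876; 0 0 0.004 0 0 0 0.0876; 0 0 0 0 0 0 0.0876")

```text
time: 12.3
eef_pos: [0.499, 0.3583, 0.0607]
tool_rot: [0.0, 0.955, -0.296, -0.001]
force: [0.4, 0.4, 0.6]
gripper_width: 0.0875
finger_force: 0.0
```

Request:
drive_tool(rows="0 0 0.004 0 0 0 0.0876; 0 0 0.003 0 0 0 0.0876; 0 0 0 0 0 0 0.0876")

```text
time: 12.6
eef_pos: [0.4993, 0.3588, 0.0543]
tool_rot: [-0.0, 0.955, -0.296, -0.0]
force: [-0.4, -0.2, -1.1]
gripper_width: 0.0876
finger_force: 0.0
```

Request:
drive_tool(rows="0 0 0 0 0 0 0.06; 0 0 0 0 0 0 0.06; 0 0 0 0 0 0 0.06; 0 0 0 0 0 0 0.06; 0 0 0 0 0 0 0.06", squeeze=25)

```text
time: 13.1
eef_pos: [0.5004, 0.3602, 0.0557]
tool_rot: [-0.002, 0.955, -0.295, 0.001]
force: [2.3, 2.2, 2.6]
gripper_width: 0.0653
finger_force: 25.0
```

Request:
drive_tool(rows="0 0 -0.005 0 0 0 0.06; 0 0 -0.01 0 0 0 0.06; 0 0 -0.015 0 0 0 0.06; 0 0 0 0 0 0 0.06; 0 0 0 0 0 0 0.06", squeeze=30)

```text
time: 13.6
eef_pos: [0.4993, 0.3588, 0.085]
tool_rot: [-0.001, 0.955, -0.296, -0.0]
force: [-0.1, 0.1, -3.8]
gripper_width: 0.0654
finger_force: 29.9
```

```bash
python3 - <<'E'
from go import *
s=snap('scene','pics/s5.png'); t=snap('top','pics/t5.png')
o=np.zeros((525,800,3),np.uint8)
o[:,:600]=cv2.resize(s['img'][110:215,205:325,::-1],None,fx=5,fy=5,interpolation=3)
o[:250,600:]=cv2.resize(t['img'][195:245,190:230,::-1],None,fx=5,fy=5,interpolation=3)
cv2.imwrite('pics/c6.png',o)
E
```

```text
(no output)
```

View pics/c6.png

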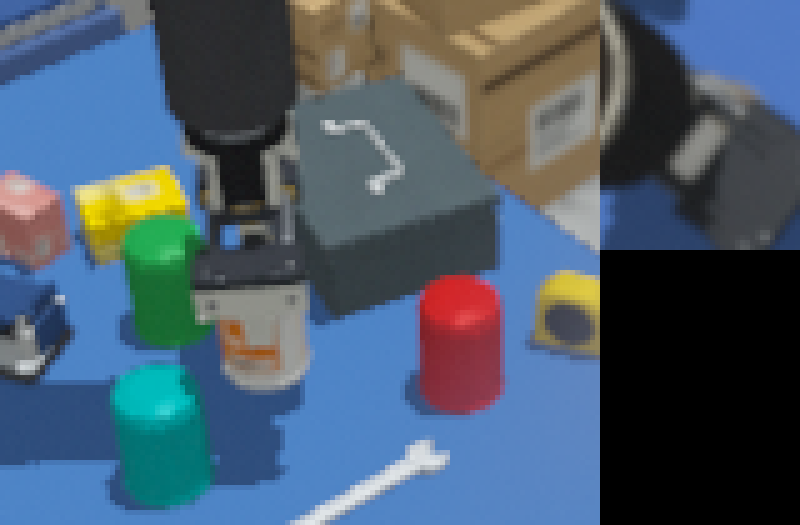

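The white/orange filter is lifted ~30 mm (weight -3.8 N) and the look-alikes are unmoved. Check the lid is still up numerically and plan the transfer.

```bash
python3 - <<'E'
from go import *
a=[cv2.imread(f'pics/{k}.png').astype(int)[115:145,325:380] for k in('t3','t4','t5','top0')]
print([np.abs(x-a[0]).mean().round(1) for x in a])
plan([.630,-.068,.27],-.03,15)
E
```

```text
[np.float64(0.0), np.float64(12.7), np.float64(12.7), np.float64(31.5)]
turn [-2.000e-04  9.000e-04 -5.702e-01]
shift [ 0.1437  0.4223 -0.1857] per row [ 0.0096  0.0282 -0.0124] norm 0.032
[0.499  0.3584 0.0843] [-0.1  0.  -4.5]
```

Request:
drive_tool(rows="0 0 -0.02 0 0 0 0.06; 0 0 -0.035 0 0 0 0.06; 0 0 -0.035 0 0 -0.095 0.06; 0 0 -0.035 0 0 -0.095 0.06; 0 0 -0.035 0 0 -0.095 0.06; 0 0 -0.0257 0 0 -0.095 0.06; 0 0 0 0 0 -0.095 0.06; 0 0 0 0 0 -0.095 0.06; 0.006 0.0176 0 0 0 0 0.06; 0.0096 0.0282 0 0 0 0 0.06; 0.0096 0.0282 0 0 0 0 0.06; 0.0096 0.0282 0 0 0 0 0.06")

```text
time: 14.9
eef_pos: [0.531, 0.2538, 0.2696]
tool_rot: [-0.0, 1.0, -0.015, -0.001]
force: [0.6, -0.2, -3.6]
gripper_width: 0.0651
finger_force: 29.9
```

Request:
drive_tool(rows="0.0096 0.0282 0 0 0 0 0.06; 0.0096 0.0282 0 0 0 0 0.06; 0.0096 0.0282 0 0 0 0 0.06; 0.0096 0.0282 0 0 0 0 0.06; 0.0096 0.0282 0 0 0 0 0.06; 0.0096 0.0282 0 0 0 0 0.06; 0.0096 0.0282 0 0 0 0 0.06; 0.0096 0.0282 0 0 0 0 0.06; 0.0096 0.0282 0 0 0 0 0.06; 0.0096 0.0282 0 0 0 0 0.06; 0.0129 0.0385 0 0 0 0 0.06; 0 0 0 0 0 0 0.06")

```text
time: 16.1
eef_pos: [0.6305, -0.0725, 0.2686]
tool_rot: [-0.0, 1.0, -0.017, -0.001]
force: [-0.6, -0.1, -4.4]
gripper_width: 0.0651
finger_force: 29.9
```

```bash
python3 -c "
from go import *
plan([.630,-.068,.13],-.03,10); print(ctrl.state()['gripper_width'])"
```

```text
turn [-0.      0.0022 -0.0049]
shift [-0.0006 -0.0045  0.1386] per row [-0.0001 -0.0005  0.0139] norm 0.014
[ 0.6305 -0.0725  0.2686] [-0.6 -0.1 -4.4]
0.06508920023803433
```

Request:
drive_tool(rows="-0.0005 -0.0045 0 0 0 0 0.06; 0 0 0.02 0 0 0 0.06; 0 0 0.02 0 0 0 0.06; 0 0 0.02 0 0 0 0.06; 0 0 0.02 0 0 0 0.06; 0 0 0.02 0 0 0 0.06; 0 0 0.015 0 0 0 0.06; 0 0 0.015 0 0 0 0.06; 0 0 0.008 0 0 0 0.06; 0 0 0 0 0 0 0.06")

```text
time: 17.1
eef_pos: [0.6292, -0.0626, 0.1308]
tool_rot: [-0.001, 1.0, -0.015, -0.001]
force: [-1.0, -0.1, -3.9]
gripper_width: 0.0652
finger_force: 29.9
```

Request:
drive_tool(rows="0 0 0.003 0 0 0 0.06; 0 0 0.003 0 0 0 0.06; 0 0 0 0 0 0 0.06")

```text
time: 17.4
eef_pos: [0.6303, -0.0632, 0.1262]
tool_rot: [-0.001, 1.0, -0.015, 0.0]
force: [-0.5, -0.8, -3.8]
gripper_width: 0.0651
finger_force: 29.9
```

Request:
drive_tool(rows="0 0.0045 0.002 0 0 0 0.06; 0 0 0.002 0 0 0 0.06; 0 0 0.001 0 0 0 0.06; 0 0 0 0 0 0 0.06")

```text
time: 17.8
eef_pos: [0.63, -0.0679, 0.1209]
tool_rot: [-0.001, 1.0, -0.015, 0.0]
force: [0.9, -0.4, -3.1]
gripper_width: 0.0649
finger_force: 29.9
```

Request:
drive_tool(rows="0 0 0.002 0 0 0 0.06; 0 0 0.002 0 0 0 0.06; 0 0 0 0 0 0 0.06")

```text
time: 18.1
eef_pos: [0.6299, -0.0677, 0.1167]
tool_rot: [-0.001, 1.0, -0.015, -0.0]
force: [-1.1, -0.2, -4.1]
gripper_width: 0.0654
finger_force: 29.9
```

Request:
drive_tool(rows="0 0 0.0015 0 0 0 0.06; 0 0 0.0015 0 0 0 0.06; 0 0 0 0 0 0 0.06")

```text
time: 18.4
eef_pos: [0.63, -0.0677, 0.1138]
tool_rot: [-0.001, 1.0, -0.015, -0.0]
force: [-0.0, 0.2, -3.1]
gripper_width: 0.0653
finger_force: 29.9
```

Request:
drive_tool(rows="0 0 0.0015 0 0 0 0.06; 0 0 0 0 0 0 0.06")

```text
time: 18.6
eef_pos: [0.6304, -0.0677, 0.1136]
tool_rot: [-0.001, 1.0, -0.015, 0.001]
force: [-2.9, 2.3, 4.1]
gripper_width: 0.065
finger_force: 30.0
```

Floor contact. Release and lift straight out.

Request:
drive_tool(rows="0 0 0 0 0 0 0.0876; 0 0 0 0 0 0 0.0876; 0 0 0 0 0 0 0.0876; 0 0 -0.01 0 0 0 0.0876; 0 0 -0.02 0 0 0 0.0876; 0 0 -0.03 0 0 0 0.0876; 0 0 -0.04 0 0 0 0.0876; 0 0 -0.03 0 0 0 0.0876; 0 0 0 0 0 0 0")

```text
time: 19.5
eef_pos: [0.6326, -0.0682, 0.2489]
tool_rot: [-0.001, 1.0, -0.015, 0.005]
force: [0.4, -0.5, -0.2]
gripper_width: 0.0839
finger_force: 0.0
```

```bash
python3 - <<'E'
from go import *
plan([.466,-.062,.235],-.03,6); print(ctrl.state()['gripper_width'])
E
```

```text
turn [-0.0017 -0.0095  0.0008]
shift [-0.1668 -0.0012  0.0139] per row [-0.0278 -0.0002  0.0023] norm 0.028
[ 0.6326 -0.0682  0.2489] [ 0.4 -0.5 -0.2]
0.0839171482273555
```

Request:
drive_tool(rows="-0.028 -0.0002 0.0015 0 0 0 0; -0.028 -0.0002 0.0015 0 0 0 0; -0.028 -0.0002 0.0015 0 0 0 0; -0.028 -0.0002 0.0015 0 0 0 0; -0.028 -0.0002 0.0015 0 0 0 0; -0.028 -0.0002 0.0015 0 0 0 0; 0 0 0.03 0 0 0 0; 0 0 0.04 0 0 0 0; 0 0 0.04 0 0 0 0; 0 0 0.04 0 0 0 0; 0 0 0.025 0 0 0 0; 0 0 0 0 0 0 0")

```text
time: 20.7
eef_pos: [0.4598, -0.0621, 0.0559]
tool_rot: [0.0, 1.0, -0.015, -0.003]
force: [-0.3, -0.0, 1.0]
gripper_width: 0.0003
finger_force: 0.0
```

```bash
python3 - <<'E'
from go import *
plan([.463,-.0617,.036],-.03,4)
E
```

```text
turn [ 0.0001  0.0058 -0.0003]
shift [ 0.0031 -0.0005  0.0199] per row [ 0.0008 -0.0001  0.005 ] norm 0.005
[ 0.4598 -0.0621  0.0559] [-0.3 -0.   1. ]
```

Request:
drive_tool(rows="0.003 -0.0005 0.008 0 0.005 0 0; 0 0 0.008 0 0 0 0; 0 0 0.004 0 0 0 0; 0 0 0.004 0 0 0 0; 0 0 0.003 0 0 0 0; 0 0 0.002 0 0 0 0; 0 0 0.002 0 0 0 0; 0 0 0.0015 0 0 0 0; 0 0 0 0 0 0 0")

```text
time: 21.6
eef_pos: [0.4655, -0.061, 0.0261]
tool_rot: [-0.001, 1.0, -0.015, 0.003]
force: [-1.7, 0.4, 3.4]
gripper_width: 0.0004
finger_force: 1.5
```

Request:
drive_tool(rows="0 0 0.0015 0 0 0 0; 0 0 0.0015 0 0 0 0; 0 0 0 0 0 0 0; 0 0 0 0 0 0 0")

```text
time: 22.0
eef_pos: [0.4654, -0.061, 0.0233]
tool_rot: [-0.001, 1.0, -0.015, 0.003]
force: [-3.9, 1.0, 9.3]
gripper_width: 0.0003
finger_force: 4.3
```

Pedal at the bottom again. Slide left to feel for the tab.

Request:
drive_tool(rows="0 -0.0025 0 0 0 0 0; 0 -0.0025 0 0 0 0 0; 0 -0.0025 0 0 0 0 0; 0 -0.0025 0 0 0 0 0; 0 0 0 0 0 0 0")

```text
time: 22.5
eef_pos: [0.4661, -0.0512, 0.0234]
tool_rot: [-0.0, 1.0, -0.015, 0.003]
force: [-0.8, -1.9, 6.9]
gripper_width: 0.0001
finger_force: 3.5
```

Request:
drive_tool(rows="0 -0.002 0 0 0 0 0; 0 -0.002 0 0 0 0 0; 0 0 0 0 0 0 0")

```text
time: 22.8
eef_pos: [0.4663, -0.0473, 0.0235]
tool_rot: [-0.0, 1.0, -0.015, 0.003]
force: [-0.6, -3.4, 6.6]
gripper_width: 0.0005
finger_force: 3.5
```

Request:
drive_tool(rows="0 -0.002 0 0 0 0 0; 0 -0.002 0 0 0 0 0; 0 0 0 0 0 0 0")

```text
time: 23.1
eef_pos: [0.4664, -0.0433, 0.0235]
tool_rot: [-0.0, 1.0, -0.015, 0.003]
force: [-0.8, -2.9, 7.1]
gripper_width: 0.0006
finger_force: 4.1
```

Request:
drive_tool(rows="0 -0.002 0 0 0 0 0; 0 -0.002 0 0 0 0 0; 0 0 0 0 0 0 0")

```text
time: 23.4
eef_pos: [0.4666, -0.0394, 0.0235]
tool_rot: [-0.0, 1.0, -0.015, 0.003]
force: [-0.2, -4.2, 6.3]
gripper_width: 0.0006
finger_force: 4.2
```

Request:
drive_tool(rows="0 -0.002 0 0 0 0 0; 0 -0.002 0 0 0 0 0; 0 0 0 0 0 0 0")

```text
time: 23.7
eef_pos: [0.4667, -0.0354, 0.0235]
tool_rot: [-0.0, 1.0, -0.015, 0.003]
force: [0.3, -4.1, 6.4]
gripper_width: 0.0006
finger_force: 4.2
```

```bash
python3 - <<'E'
from go import *
s=ctrl.state(); print(s['eef_pos'],s['force'],s['torque'])
d=s['eef_pos'][:2]-B; print(np.cos(W)*d[0]+np.sin(W)*d[1], -np.sin(W)*d[0]+np.cos(W)*d[1])
E
```

```text
[ 0.46672405 -0.03541083  0.02345979] [ 0.34064942 -4.09871017  6.40121376] [-1.646583   -0.06372802 -0.03662768]
-0.16714866558582675 0.026587427692654753
```

```bash
cat > tab.py <<'E'
from go import *
def prof(f):
    im=cv2.imread(f).astype(np.float32); S=np.load(f+'.npz')
    ys=np.arange(.024,.072,.002); out=[]
    for x in (-.192,-.186):
      for z in (.06,.045):
        P=np.array([[*binp(x,y),z] for y in ys]); p=proj(S,P).astype(np.float32)
        v=cv2.remap(im,p[:,:1],p[:,1:],1).mean(2).ravel(); out.append(v)
    return np.array(out).round().astype(int)
E
python3 - <<'E'
from tab import *
snap('scene','pics/s6.png')
print((np.arange(.024,.072,.002)*1000).astype(int))
for f in('scene0','s5','s3','s6'): print(f); print(prof(f'pics/{f}.png'))
E
```

```text
[24 26 28 30 32 34 36 38 40 42 44 46 48 50 52 54 56 58 60 62 64 66 68 70]
scene0
[[129 128 127 127 127 126 126 128 130 131 131 132 132 132 132 132 132 132
  132 132 132 132 132 132]
 [119 127 131 133 133 132 130 129 130 130 130 131 131 131 131 132 131 131
  131 131 132 132 132 132]
 [129 128 128 128 128 128 128 128 127 128 133 136 136 135 133 131 131 131
  132 132 132 132 132 132]
 [126 130 131 128 126 127 127 127 126 126 127 129 131 131 132 132 132 132
  132 132 132 132 132 132]]
s5
[[135 134 134 133 133 132 132 134 136 137 137 137 137 137 137 137 137 137
  137 137 137 137 137 138]
 [123 128 134 139 139 138 136 135 136 137 137 137 137 137 138 138 137 137
  137 137 137 137 137 137]
 [134 133 134 134 134 134 134 134 133 134 139 142 141 140 139 138 137 137
  137 137 137 137 138 138]
 [123 129 133 134 133 134 133 133 133 132 133 135 136 137 137 137 138 138
  138 138 138 137 137 137]]
s3
[[126 131 131 132 129 126 124 120 111 102  97  95  94  95  95  95  96  96
   97  98 103 110 122 135]
 [ 89  93 102 115 123 129 128 121 114 111 108 104 103 100  97  97  97  97
   97  98  98  97  98  98]
 [113 109  94  84  81  79  81  82  80  80  76  71  71  73  72  74  75  75
   84  97 112 125 139 144]
 [ 89  95 100 108 119 131 134 134 133 131 128 129 121 108  98  96  97  97
   97  98  98  97  97  98]]
s6
[[127 121 116 116 123 131 133 133 134 129 123 118 117 119 119 107 100  96
   96  97  96  97  97  96]
 [ 92  94  95  95  95  96 101 109 120 123 121 117 110 103  99  98  98  99
   98  96  97  98  98  98]
 [ 89  93  91  88  89  89  95  95  89  90  95 107 120 111 103  90  81  77
   77  76  75  77  77  78]
 [116 121 126 124 119 114 109 109 120 129 134 136 135 127 120 115 114 115
  115 114 107 100  97  97]]
```

The tab has moved left ~8 mm already (profile peak 34→42). Push ~6 mm more.

Request:
drive_tool(rows="0 -0.002 0 0 0 0 0; 0 -0.002 0 0 0 0 0; 0 -0.002 0 0 0 0 0; 0 0 0 0 0 0 0")

```text
time: 24.15
eef_pos: [0.467, -0.0294, 0.0235]
tool_rot: [-0.0, 1.0, -0.015, 0.003]
force: [0.8, -5.0, 5.8]
gripper_width: 0.0004
finger_force: 4.3
```

```bash
python3 - <<'E'
from tab import *
snap('scene','pics/s7.png'); print(prof('pics/s7.png')); print(ctrl.state()['force'])
E
```

```text
[[130 134 131 131 123 118 119 125 132 134 133 134 127 122 117 109 102  99
   97  97  97  97  97  96]
 [ 90  95  96  97  97  96  96  96  96 100 109 120 121 121 117 110 103 101
   99  98  98  97  98  98]
 [ 83  93  91  93  95  91  92  92  92  96  90  86  87  95 109 116 110 103
   90  80  76  77  77  78]
 [ 88  97 109 115 123 125 124 121 118 112 113 119 126 133 136 133 126 121
  114 107 101  99  98  97]]
[-0.07702321 -4.40970143  5.83548504]
```

Now 14 mm pushed (peak at 48). Ease the pedal up slowly, holding the tab.

Request:
drive_tool(rows="0 0 -0.001 0 0 0 0; 0 0 -0.001 0 0 0 0; 0 0 -0.001 0 0 0 0; 0 0 -0.001 0 0 0 0; 0 0 -0.001 0 0 0 0; 0 0 -0.001 0 0 0 0; 0 0 -0.001 0 0 0 0; 0 0 -0.001 0 0 0 0; 0 0 -0.001 0 0 0 0; 0 0 -0.001 0 0 0 0")

```text
time: 25.2
eef_pos: [0.4666, -0.0289, 0.0333]
tool_rot: [-0.001, 1.0, -0.015, 0.003]
force: [3.0, -3.0, 2.1]
gripper_width: 0.0005
finger_force: 2.8
```

Pad still presses up (2 N) above the catch height, so it's freed. Continue.

Request:
drive_tool(rows="0.0001 0 -0.001 0 0 0 0; 0.0001 0 -0.001 0 0 0 0; 0.0001 0 -0.001 0 0 0 0; 0.0001 0 -0.001 0 0 0 0; 0.0001 0 -0.001 0 0 0 0; 0.0001 0 -0.001 0 0 0 0; 0.0001 0 -0.001 0 0 0 0; 0.0001 0 -0.001 0 0 0 0; 0.0001 0 -0.001 0 0 0 0; 0.0001 0 -0.001 0 0 0 0; 0.0001 0 -0.001 0 0 0 0; 0.0001 0 -0.001 0 0 0 0")

```text
time: 26.4
eef_pos: [0.4675, -0.0291, 0.0452]
tool_rot: [-0.001, 1.0, -0.015, 0.003]
force: [2.2, -2.7, 2.9]
gripper_width: 0.0005
finger_force: 3.1
```

Request:
drive_tool(rows="0.0001 0 -0.001 0 0 0 0; 0.0001 0 -0.001 0 0 0 0; 0.0001 0 -0.001 0 0 0 0; 0.0001 0 -0.001 0 0 0 0; 0.0001 0 -0.001 0 0 0 0; 0.0001 0 -0.001 0 0 0 0; 0.0001 0 -0.001 0 0 0 0; 0.0001 0 -0.001 0 0 0 0; 0.0001 0 -0.001 0 0 0 0; 0.0001 0 -0.001 0 0 0 0; 0.0001 0 -0.001 0 0 0 0; 0.0001 0 -0.001 0 0 0 0")

```text
time: 27.6
eef_pos: [0.4688, -0.0291, 0.0573]
tool_rot: [-0.001, 1.0, -0.015, 0.003]
force: [5.4, -1.0, 2.2]
gripper_width: 0.0003
finger_force: 3.5
```

Request:
drive_tool(rows="0.0003 0 -0.001 0 0 0 0; 0.0003 0 -0.001 0 0 0 0; 0.0003 0 -0.001 0 0 0 0; 0.0003 0 -0.001 0 0 0 0; 0.0002 0 -0.001 0 0 0 0; 0.0002 0 -0.001 0 0 0 0; 0.0002 0 -0.001 0 0 0 0; 0.0002 0 -0.001 0 0 0 0; 0 0 -0.001 0 0 0 0; 0 0 -0.001 0 0 0 0")

```text
time: 28.6
eef_pos: [0.4708, -0.0292, 0.0673]
tool_rot: [-0.001, 1.0, -0.015, 0.003]
force: [3.6, -1.4, 4.4]
gripper_width: 0.0003
finger_force: 3.3
```

Request:
drive_tool(rows="0 0 -0.001 0 0 0 0; 0 0 -0.001 0 0 0 0; 0 0 -0.0008 0 0 0 0; 0 0 -0.0008 0 0 0 0; 0 0 -0.0008 0 0 0 0; 0 0 -0.0008 0 0 0 0; 0 0 -0.0008 0 0 0 0; 0 0 -0.0008 0 0 0 0; 0 0 -0.0008 0 0 0 0; 0 0 -0.0008 0 0 0 0; 0 0 -0.0008 0 0 0 0; 0 0 -0.0008 0 0 0 0")

```text
time: 29.8
eef_pos: [0.4701, -0.0291, 0.077]
tool_rot: [-0.001, 1.0, -0.015, 0.002]
force: [2.9, -0.0, 2.3]
gripper_width: 0.0006
finger_force: 1.3
```

Request:
drive_tool(rows="0 0 -0.001 0 0 0 0; 0 0 -0.001 0 0 0 0; 0 0 -0.001 0 0 0 0; 0 0 -0.001 0 0 0 0; 0 0 -0.001 0 0 0 0; 0 0 0 0 0 0 0")

```text
time: 30.4
eef_pos: [0.4703, -0.0293, 0.0822]
tool_rot: [-0.001, 1.0, -0.015, 0.003]
force: [0.6, -0.1, 0.3]
gripper_width: 0.0002
finger_force: 0.0
```

Contact-free. Retreat and compare with the opening pictures.

Request:
drive_tool(rows="0 0 -0.01 0 0 0 0; 0 0 -0.03 0 0 0 0; 0 0 -0.04 0 0 0 0; 0 0 -0.04 0 0 0 0; 0 0 -0.04 0 0 0 0; 0 -0.035 0 0 0 0 0; 0 -0.045 0 0 0 0 0; 0 -0.045 0 0 0 0 0; 0 -0.045 0 0 0 0 0; 0 -0.04 0 0 0 0 0; 0 0 0 0 0 0 0; 0 0 0 0 0 0 0")

```text
time: 31.6
eef_pos: [0.4755, 0.1812, 0.2427]
tool_rot: [-0.001, 1.0, -0.014, 0.003]
force: [-0.2, -0.1, -0.3]
gripper_width: 0.0004
finger_force: 0.0
```

```bash
python3 - <<'E'
from h import *
for n in('top','scene'):
    snap(n,f'pics/{n}9.png')
    a,b=[cv2.GaussianBlur(cv2.imread(f'pics/{n}{k}.png'),(3,3),0).astype(int) for k in(0,9)]
    m=(np.abs(a-b).max(2)>25).astype(np.uint8)
    k,l,st,c=cv2.connectedComponentsWithStats(m)
    print(n,[tuple(int(v) for v in r) for r in st[1:] if r[4]>8])
E
```

```text
top [(0, 178, 299, 222, 29164), (312, 357, 5, 3, 11), (305, 358, 5, 8, 27), (321, 363, 4, 5, 12), (274, 366, 23, 34, 507), (304, 369, 27, 19, 137), (348, 368, 9, 8, 34), (343, 370, 5, 7, 11), (356, 379, 17, 21, 194), (330, 383, 9, 4, 17), (341, 383, 4, 5, 13), (351, 382, 4, 4, 11), (315, 389, 8, 4, 21)]
scene [(11, 0, 295, 299, 23562), (232, 28, 10, 6, 25), (0, 79, 159, 286, 5978), (157, 137, 7, 7, 43), (0, 143, 11, 19, 60), (0, 160, 48, 72, 681), (246, 165, 22, 29, 512), (149, 168, 24, 31, 452), (181, 201, 107, 39, 2138), (47, 219, 7, 9, 31), (41, 228, 37, 46, 317), (188, 254, 24, 30, 284), (69, 270, 28, 35, 220), (212, 274, 8, 16, 74), (207, 276, 4, 8, 18), (196, 282, 6, 19, 78), (177, 286, 17, 28, 151), (204, 287, 2, 5, 10), (207, 288, 4, 8, 13), (218, 292, 4, 6, 16), (175, 299, 44, 39, 212), (133, 300, 6, 6, 14), (202, 302, 1, 10, 10), (148, 313, 7, 5, 17), (205, 345, 7, 9, 28), (133, 357, 32, 25, 468), (192, 356, 12, 4, 36)]
```

The bin, lid and pedal look identical to the start, the filter is gone from the counter, and the other differences are the arm and its shadow.

```bash
python3 -c "
from workcell import ctrl; print(ctrl.finish_job())"
```

```text
the job is handed in; nothing more can be done
None
```

The oil filter is in the bin, the catch is released and the lid was eased shut; I handed the job in at about 32 s, and a before/after image check showed no other counter item moved, though the arm and its shadow hid part of the counter.

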